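Catch slide cartons from a paddle-operated dispenser chute

TASK

Take the catch pan by its upright grip plate, hold it in the air under the lip of the carton dispenser and gently push its far wall against the paddle under the chute, so that the gate lifts and all three cartons slide down into the pan by themselves. Then set the pan, with all three cartons in it, level in the middle of the support plate and let go. Do not ram the paddle, do not touch the cartons with the fingers, and leave the two bottles and the jar where they stand.

Things in the scene. Friction and masses are not known exactly. Their poses are not given: they have to be found in the camera images.
- lip (a point): Lip of the chute of the fixed carton dispenser: middle of its upper edge, 165 mm above the worktop. x is level and points uphill (away from the robot), y across the chute, z up. Chute 96 mm wide inside, 104 outside. A steel gate across it 12 mm uphill of the lip holds the cartons. Released cartons leave at up to 1 m/s and land 0 to 100 mm in front of the lip (towards -x).
- dispenser: Grey steel dispenser; origin on the worktop below the lip, axes as the lip's. Under the chute hangs a plastic paddle, 80 mm wide, face square to x, 14 to 72 mm below lip height. Its rest place is NOT reported: 5 to 40 mm behind the lip (towards +x), to be found by touch. Guide rods above it reach down to 14 mm below lip height. No part may be pressed with over 30 N (ramming).
- chute_back (a point): Upper back end of the chute floor, 131 mm behind the lip and 61 mm higher (slope 25 degrees; walls to 275 mm above the worktop). How it works: pushing the paddle towards the lip's +x lifts the gate 1.6 times as far. Spring: about 4 N at first touch, 6 to 7 N when fully in. 20 to 26 mm of push from first touch lets the cartons out; hard stop at 32 mm; it springs back when released.
- column (a point): Middle of the front face of the column that carries the chute, 60 mm wide, 102 mm behind the lip, 90 mm above the worktop; axes as the lip's. Its base plate, 10 mm high and 150 mm wide, begins 70 mm behind the lip.
- pan_center (a point): Centre (half-way up the walls, 25 mm above its underside) of the loose steel catch pan: open-topped, 180 mm long (x) by 118 mm wide (y) outside, walls 50 mm high and 4 mm thick, about 0.18 kg. x points along its length away from the grip plate, z up. Its far wall's outer face is 90 mm from this point along +x.
- pan_grip (a point): Grasp point on the pan's upright black grip plate, which stands on the near end wall: plate 10 mm thick (along the pan's x), 70 mm wide (along y), its top 118 mm above the pan's underside. The point is on the plate's mid-plane, 98 mm above the pan's underside and 85 mm from the pan's centre along the pan's -x. Axes as the pan's.
- carton_1_center (a point): Centre of the lowest of three card cartons lying across the chute, each 31 mm (along the chute) by 81 mm (across) by 27 mm, about 0.06 kg. x, y, z along these sizes.
- carton_2_center (a point): Centre of the second carton, same kind, uphill of the first.
- carton_3_center (a point): Centre of the third carton, same kind, uphill of the second.
- support_plate: Fixed flat dark plate on the worktop on which the pan must be set, 200 mm (x) by 165 mm (y) by 18 mm high. Origin at the centre of its underside, on the worktop, z up.
- amber_bottle: Bystander: amber glass bottle with cap, 46 mm across, 88 mm high; origin under its centre. Must not be moved.
- dropper: Bystander: dropper bottle with black teat, 32 mm across, 97 mm high; origin under its centre. Must not be moved.
- jar: Bystander: small white screw-cap jar, 31 mm across, 40 mm high; origin under its centre. Must not be moved.
Things that resemble listed ones, but are neither listed nor needed, are in the scene too. What is shaped like the part that bears carton_2_center but yellow is not meant.

How it is judged:
On the way:
1. all three cartons lie in the pan while it is held in the air (x of carton_1_center in the frame of pan_center between -0.086 and 0.086 m and y of carton_1_center in the frame of pan_center between -0.056 and 0.056 m and z of carton_1_center in the frame of pan_center between -0.025 and 0.04 m and x of carton_2_center in the frame of pan_center between -0.086 and 0.086 m and y of carton_2_center in the frame of pan_center between -0.056 and 0.056 m and z of carton_2_center in the frame of pan_center between -0.025 and 0.04 m and x of carton_3_center in the frame of pan_center between -0.086 and 0.086 m and y of carton_3_center in the frame of pan_center between -0.056 and 0.056 m and z of carton_3_center in the frame of pan_center between -0.025 and 0.04 m and height (world z) of pan_center above 0.09 m), for 0.2 s.
At the end, for the whole second after the job is handed in: The pan stands level (within 0.06 rad) on the support plate, its centre within 35 mm of the plate's centre, with the centres of all three cartons between its walls and at most 15 mm above its rim; it is released (x of carton_1_center in the frame of pan_center between -0.086 and 0.086 m and y of carton_1_center in the frame of pan_center between -0.056 and 0.056 m and z of carton_1_center in the frame of pan_center between -0.025 and 0.04 m and x of carton_2_center in the frame of pan_center between -0.086 and 0.086 m and y of carton_2_center in the frame of pan_center between -0.056 and 0.056 m and z of carton_2_center in the frame of pan_center between -0.025 and 0.04 m and x of carton_3_center in the frame of pan_center between -0.086 and 0.086 m and y of carton_3_center in the frame of pan_center between -0.056 and 0.056 m and z of carton_3_center in the frame of pan_center between -0.025 and 0.04 m and horizontal distance between pan_center and support_plate below 0.035 m and z of pan_center in the frame of support_plate between 0.038 and 0.048 m and angle between pan_center's own z axis and vertical below 0.06 rad); the robot touches nothing.
It fails at once if the dispenser or its paddle is rammed (pressed with more than 30 N) (contact force between any of dispenser, paddle and anything else above 30 N).
It fails at once if the fingers touch a carton (more than 1 N) (contact force between the fingers and carton_1 above 1 N or contact force between the fingers and carton_2 above 1 N or contact force between the fingers and carton_3 above 1 N).
It fails at once if the amber bottle is moved by more than 30 mm (distance of amber_bottle from where it was at the start of the episode above 0.03 m).
It fails at once if the dropper bottle is moved by more than 30 mm (distance of dropper from where it was at the start of the episode above 0.03 m).
It fails at once if the jar is moved by more than 30 mm (distance of jar from where it was at the start of the episode above 0.03 m).
It also fails if it takes over 53 s, if anything falls off the work surface, if the arm or the gripper's body presses on something with over 40 N, if the wrist force passes 120 N, or if a joint passes its speed limit or range.

ROBOT

A 7-joint arm with a two-finger parallel gripper is mounted at the origin on a cart in front of the work surface, level with it; the furniture and walls round the work are solid. World frame = base frame: x ahead of the robot, y to its left, z up, the work surface at z = 0. Lengths are in m, angles in rad, forces in N, time in s.
With the tool pointing down it reaches from about 0.4 to 0.875 m from the base axis. Payload 4.4 kg.
Tool frame: the origin (TCP) lies midway between the tips of the shut fingers; the grasp point (between the pads) lies 19 mm behind it; y points along the fingers, x is the direction in which the jaws open and shut, and the axes are right-handed (so a half turn about y gives the same grasp; the last joint's range is limited). The gripper opens to 85 mm and grips with 20 to 120 N. Pads are 22 mm wide; open, the fingers measure 114 mm over their backs; the gripper's body (76 mm by 85 mm) begins 54 mm behind the grasp point. The pads swing forward as they close: fully open they stand 13 mm farther back than shut.
Start: joints at [1.249, 0.628, 0.038, 1.517, -0.027, 0.996, -0.02], TCP at [0.164, -0.629, 0.231] pointing down, gripper open.
Joint ranges: [-3.06, 3.06], [-0.37, 2.12], [-1.25, 1.32], [0.18, 2.47], [-1.1, 4.24], [0.23, 1.98], [-2.94, 2.94]. Speed limits (rad/s): [2.57, 2.57, 3.14, 3.14, 3.14, 3.14, 3.14].

INTERFACE

Orientations are given as a unit quaternion [w, x, y, z].
In Python, from workcell import env, vision gives the robot as it stands.
- The arm moves only by the tool arm_command, never from a script. Its argument "moves" is a list that holds one entry, the list of rows, each a list of 7 numbers: the shift along the tool's x, y, z in units of 40 mm (1.0 is 40 mm), then the turn, a rotation vector about the tool's x, y, z in units of 8 degrees (1.0 is 8 degrees), then the closure in counts, from 0 (fully open) to 255 (shut). In form: [[[tx, ty, tz, ax, ay, az, hand], ...]]. A call has 1 to 8 rows; each row is the pose to reach, as a shift and turn from the pose measured when the call began, along the tool's axes at that moment; what a row does not reach only later rows make up. A row lasts 1/10 s, in which the tool goes at most 50 mm and 8.59 degrees, less where a joint would pass 70% of its speed; a pose out of reach is approached as far as the arm can. A call with a gripper value outside its range is refused whole. The fingers move at their own pace and stop on an object; the grip force is fixed at half the most. Time passes only in rows, so rows that repeat a pose let the fingers close. It gives the time, the measured TCP pose, the force and the opening at its end, in the units of the state.
- env.state(): the state, without advancing time (a new reading comes with each control period).
- vision.camera(name): name is "side" or "top"; returns the picture (420x560x3 uint8, blue, green, red); there is no depth.
- vision.camera_info(name): a dict with "intrinsics" (3x3 intrinsics, pixels), "R" (3x3) and "t" (3): a world point X has camera coordinates R X + t. Camera axes: x right, y down, z forward; pixel columns grow to the right and rows downward; lengths in m; the calibration is good to about 2 mm. A picture is of the moment at which its call begins. camera_info takes no time and is no camera call.
- env.finish_job(): hands the job in, once; it reports no verdict.
Trained networks look in the newest picture that a camera, given by its name, has taken for a name from the list of things; names that differ only in an ending like _2 or _b are one class to them, and where a whole thing is asked for, a point or a joint stands for the part that bears it (a point fixed in the world has none). Each returns a list of dicts, best first, with "score" (0 to 1); they miss things now and then, are a little off and sometimes report something else, mostly with a low value. They report only what shows in the picture. A call takes as long as a camera call. They do not tell look-alikes from the thing itself.
- vision.recognise(thing, camera): "uv" ([column, row] in pixels, amid what is visible of it).
- vision.trace(thing, camera): "pixels" (420x560 bool, what is visible of it) and "uv" ([column, row] in pixels, amid what is visible of it).
The state is a dict: "time_s": time; "joint_pos": joint angles; "dq": joint speeds; "joint_efforts": joint torques, N m; "tcp_pos": TCP position; "eef_rot": TCP orientation; "force": force on the tool from outside, world axes, zero at the start; "moment": the same for the moment, N m; "width": opening from 0.0 (shut) to 1.0 (fully open).
Only numpy, scipy, OpenCV 4.12 (cv2) and the standard library are available. Lean on these libraries where they do the work, as an engineer would, in place of code of your own. Each camera call takes 0.05 s, during which the arm holds its last target. There are 200 camera calls.

## Working session

There is one attempt and no reset: what is moved stays moved. The work goes in short steps, Python scripts to look and compute and a tool call to move; the robot and the scene stay as the last step left them, time stands still between calls to the robot, and variables do not carry over. Pictures are saved under pics/ and viewed, about 8 in all and at most 12, crops included, and the job is handed in when it is done.

Besides the shell and the picture viewer there is one more tool, called after "Emit:" as name(argument=value, ...), one argument or row to a line, values as JSON. arm_command: Moves the arm, as the interface text tells. Its arguments: {"type":"object","properties":{"moves":{"type":"array"}},"required":["moves"]}

```bash
mkdir -p pics; ls
cat > h.py <<'E'
import numpy as np, cv2
from workcell import env, vision
from scipy.spatial.transform import Rotation as Rn
def ci(n):
    c=vision.camera_info(n); return np.array(c["intrinsics"]),np.array(c["R"]),np.array(c["t"])
def proj(n,X):
    K,R,t=ci(n); p=K@(R@np.asarray(X,float)+t); return p[:2]/p[2]
def ray(n,uv):
    K,R,t=ci(n); d=R.T@np.linalg.solve(K,[uv[0],uv[1],1.]); return -R.T@t,d/np.linalg.norm(d)
def atz(n,uv,z):
    c,d=ray(n,uv); return c+d*(z-c[2])/d[2]
def tri(u1,u2):
    c1,d1=ray("top",u1); c2,d2=ray("side",u2)
    s=np.linalg.lstsq(np.c_[d1,-d2],c2-c1,rcond=None)[0]
    a,b=c1+s[0]*d1,c2+s[1]*d2; return (a+b)/2,np.linalg.norm(a-b)
E
python3 - <<'E'
from h import *
a=vision.camera("top");b=vision.camera("side")
cv2.imwrite("pics/top.png",a);cv2.imwrite("pics/side.png",b)
for n in("top","side"):
    K,R,t=ci(n);print(n,K.round(1).tolist(),"pos",(-R.T@t).round(3),"fwd",R[2].round(3))
    for th in["lip","dispenser","chute_back","column","pan_center","pan_grip","carton_1_center","support_plate","amber_bottle","dropper","jar"]:
        print(th,[(np.round(d["uv"]).tolist(),round(d["score"],2)) for d in vision.recognise(th,n)[:4]])
s=env.state();print(s["eef_rot"],s["tcp_pos"],s["time_s"],s["force"],s["width"])
E
```

```text
pics
top [[395.3, 0.0, 277.4], [0.0, 395.3, 211.4], [0.0, 0.0, 1.0]] pos [0.485 0.105 1.118] fwd [ 0.119 -0.012 -0.993]
lip [([332.0, 162.0], 0.59)]
dispenser [([336.0, 160.0], 0.86)]
chute_back [([331.0, 159.0], 0.85)]
column [([333.0, 158.0], 0.93)]
pan_center [([422.0, 231.0], 0.63)]
pan_grip [([419.0, 233.0], 0.75)]
carton_1_center []
support_plate [([211.0, 246.0], 0.56)]
amber_bottle [([386.0, 173.0], 0.62)]
dropper [([150.0, 185.0], 0.45), ([421.0, 232.0], 0.2)]
jar []
side [[382.4, 0.0, 278.1], [0.0, 382.4, 202.9], [0.0, 0.0, 1.0]] pos [0.239 1.004 0.792] fwd [ 0.31  -0.79  -0.529]
lip [([256.0, 182.0], 0.79)]
dispenser [([258.0, 183.0], 0.75)]
chute_back [([258.0, 181.0], 0.58)]
column [([257.0, 182.0], 0.86), ([324.0, 247.0], 0.32)]
pan_center [([321.0, 187.0], 0.84)]
pan_grip [([325.0, 185.0], 0.91)]
carton_1_center [([282.0, 170.0], 0.39)]
support_plate [([279.0, 294.0], 0.63)]
amber_bottle []
dropper [([197.0, 316.0], 0.53), ([324.0, 250.0], 0.48)]
jar [([199.0, 311.0], 0.21)]
[-0.55967714  0.55969919 -0.43214233  0.43214734] [ 0.16445889 -0.62885802  0.23132687] 1.2 [ 0.24396401 -0.99246895  0.58958028] 1.001549222932547
```

View pics/top.png

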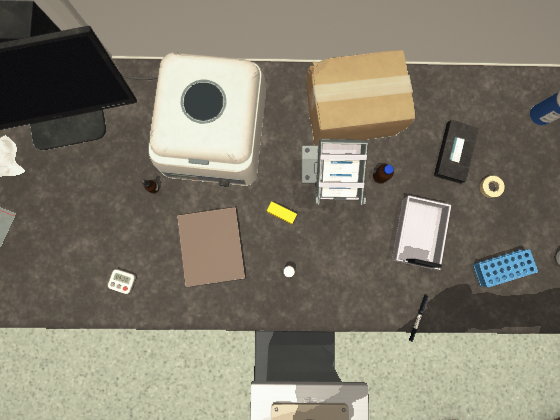

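View pics/side.png

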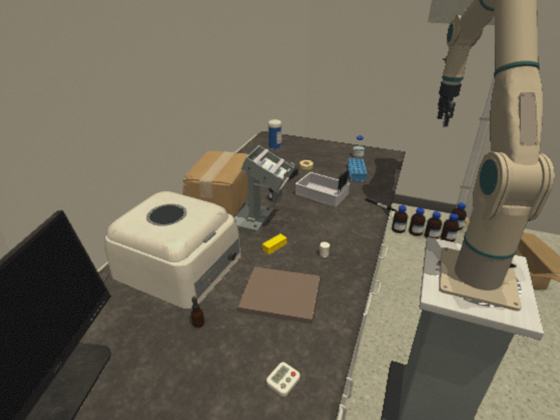

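Run:
```python
from h import *
a=cv2.imread("pics/top.png");b=cv2.imread("pics/side.png")
c1=cv2.resize(a[130:280,290:460],None,fx=4.6,fy=3.9*4.6/3.9,interpolation=cv2.INTER_CUBIC)[:,:400*2]
c1=cv2.resize(a[130:280,290:460],(680,600),interpolation=cv2.INTER_CUBIC)
c2=cv2.resize(b[135:240,220:360],(800,600),interpolation=cv2.INTER_CUBIC)
cv2.imwrite("pics/topz.png",c1);cv2.imwrite("pics/sidez.png",c2)
for n in("top","side"):
  for th in["pan_center","support_plate","dispenser"]:
    for d in vision.trace(th,n)[:1]:
        m=d["pixels"].astype(np.uint8); r=cv2.minAreaRect(cv2.findNonZero(m)); h=cv2.approxPolyDP(cv2.convexHull(cv2.findNonZero(m)),4,True)[:,0]
        print(n,th,m.sum(),cv2.boxPoints(r).round(1).tolist(),h.tolist())
```

```text
top pan_center 3270 [[390.29998779296875, 260.70001220703125], [403.1000061035156, 194.89999389648438], [452.20001220703125, 204.5], [439.3999938964844, 270.20001220703125]] [[450, 206], [438, 269], [392, 259], [404, 198]]
top support_plate 4466 [[174.10000610351562, 214.5], [235.60000610351562, 205.39999389648438], [246.39999389648438, 278.6000061035156], [185.0, 287.70001220703125]] [[245, 277], [186, 286], [177, 216], [234, 207]]
top dispenser 2557 [[302.0, 139.0], [368.0, 139.0], [368.0, 203.0], [302.0, 203.0]] [[366, 141], [364, 203], [316, 203], [302, 181], [302, 148], [321, 139]]
side pan_center 1265 [[296.3999938964844, 172.39999389648438], [347.70001220703125, 170.89999389648438], [348.6000061035156, 205.60000610351562], [297.3999938964844, 207.10000610351562]] [[347, 171], [348, 192], [335, 206], [297, 193], [298, 182], [310, 172]]
side support_plate 3430 [[237.3000030517578, 310.70001220703125], [244.89999389648438, 263.1000061035156], [321.1000061035156, 275.29998779296875], [313.5, 322.8999938964844]] [[319, 275], [311, 322], [238, 308], [254, 267]]
side dispenser 2249 [[215.89999389648438, 214.60000610351562], [253.1999969482422, 141.89999389648438], [295.79998779296875, 163.8000030517578], [258.3999938964844, 236.5]] [[293, 163], [260, 227], [238, 226], [235, 216], [246, 156], [261, 146]]
```

View pics/topz.png

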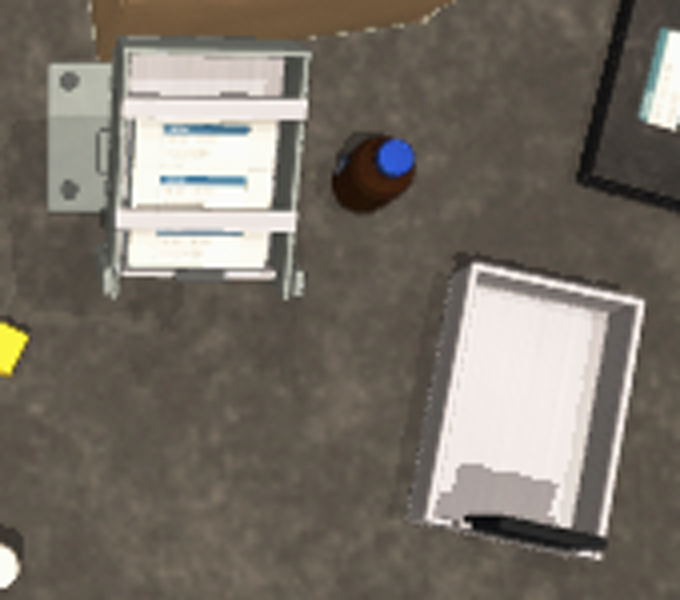

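View pics/sidez.png

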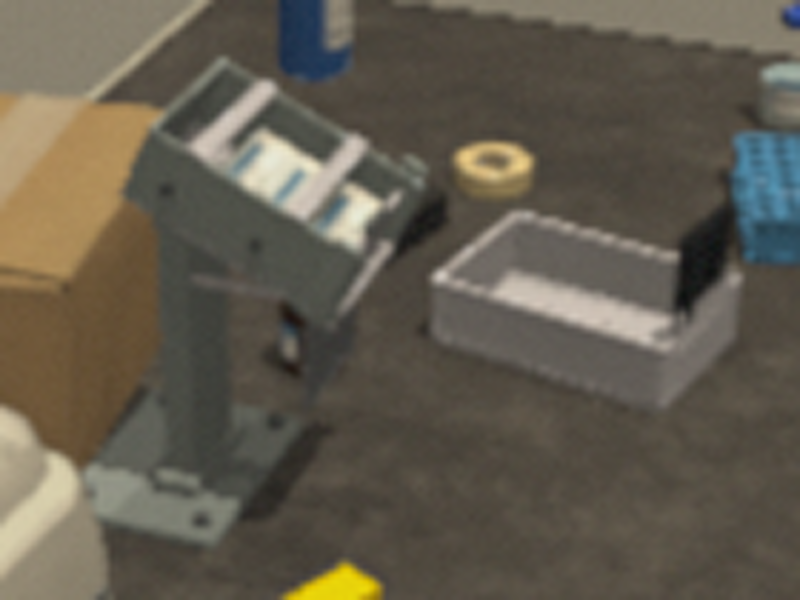

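```bash
cat > fit.py <<'E'
from h import *
from scipy.optimize import least_squares
def fit(obs,x0,extra=0):
    def f(p):
        c,s=np.cos(p[2]),np.sin(p[2]);r=[]
        for n,uv,X in obs:
            X=X(p) if callable(X) else X
            r.append(proj(n,[p[0]+c*X[0]-s*X[1],p[1]+s*X[0]+c*X[1],X[2]])-uv)
        return np.concatenate(r)
    o=least_squares(f,x0,loss="soft_l1");return o.x,o.fun.reshape(-1,2).round(1).tolist()
E
python3 - <<'E'
from fit import *
T=lambda u,v:np.array([290+u/4,130+v/4]); S=lambda u,v:np.array([220+u/5.714,135+v/5.714])
P=[(.09,.059,.05),(.09,-.059,.05),(-.09,-.059,.05),(-.09,.059,.05)]
o=[("top",T(*u),X) for u,X in zip([(473,262),(643,300),(602,553),(427,520)],P)]
o+=[("side",S(*u),X) for u,X in zip([(432,278),(520,212),(740,278),(665,352)],P)]
print("pan",fit(o,[.45,-.27,-.2]))
o=[("top",T(48,212),(.07,.075,.01)),("side",S(305,425),(.07,-.075,.01)),("side",S(210,545),(.07,.075,.01)),
("top",T(48,63),lambda p:(p[3],.075,.01)),("side",S(88,478),lambda p:(p[3],.075,.01)),
("top",T(120,40),lambda p:(p[4],.052,.275)),("top",T(310,45),lambda p:(p[4],-.052,.275)),("side",S(222,58),lambda p:(p[4],-.052,.275)),("side",S(155,128),lambda p:(p[4],.052,.275))]
d,r=fit(o,[.48,-.05,0,.17,.12]);print("disp",d,r)
c,s=np.cos(d[2]),np.sin(d[2])
for X in[(0,.052,.165),(0,-.052,.165),(0,.04,.093),(0.02,.04,.093),(.02,-.04,.151)]:
    W=[d[0]+c*X[0]-s*X[1],d[1]+s*X[0]+c*X[1],X[2]];print(X,"topz",(proj("top",W)-[290,130])*4,"sidez",(proj("side",W)-[220,135])*5.714)
Q=[(.1,.0825,.018),(.1,-.0825,.018),(-.1,-.0825,.018),(-.1,.0825,.018)]
o=[("top",np.array(u),X) for u,X in zip([(177.5,214),(236,207),(245.5,279),(186,287)],Q)]
print("plate",fit(o,[.4,.27,.1]))
for n,z in[("amber_bottle",.08),("dropper",.05),("jar",.04)]:
    print(n,atz("top",{"amber_bottle":(388.7,169),"dropper":(150,185),"jar":(289,271)}[n],z).round(3))
print(tri((289,271),(324,248)),tri((150,185),(197,315)))
E
```

```text
pan (array([ 0.56213164, -0.30725513, -0.20296631]), [[0.2, -0.1], [-0.1, -0.4], [-0.7, 1.1], [0.0, -0.1], [0.1, -0.3], [-1.0, -0.2], [0.1, -0.6], [0.4, -0.8]])
disp [ 0.63041558 -0.04854059 -0.01408261  0.17580187  0.11344564] [[-1.1, -0.5], [0.5, -1.3], [0.5, -0.7], [-0.3, 0.6], [-5.1, 4.5], [0.5, 0.3], [0.2, 0.5], [-0.1, -1.7], [-1.9, -1.9]]
(0, 0.052, 0.165) topz [ 97.41323734 275.43546113] sidez [332.82304901 324.77445123]
(0, -0.052, 0.165) topz [267.39017914 280.34417997] sidez [397.3291569  244.45748173]
(0, 0.04, 0.093) topz [104.02423312 292.43449899] sidez [340.87771519 420.55585439]
(0.02, 0.04, 0.093) topz [104.49628984 262.30126344] sidez [309.62778692 413.78379501]
(0.02, -0.04, 0.151) topz [243.42532285 251.25247597] sidez [359.32085045 267.69427968]
plate (array([0.51632461, 0.27330222, 0.15018727]), [[0.1, 0.8], [0.4, -0.1], [-0.0, -0.5], [-0.5, -0.1]])
amber_bottle [ 0.728 -0.206  0.08 ]
dropper [0.68  0.441 0.05 ]
jar [0.452 0.058 0.04 ]
(array([0.4528159 , 0.05793617, 0.02461803]), np.float64(0.0019317322549378493)) (array([0.68320629, 0.44675975, 0.03040871]), np.float64(0.0013567787932797849))
```

```bash
cat >> h.py <<'E'
def q2R(q): return Rn.from_quat([q[1],q[2],q[3],q[0]])
def goal(p,yaw,s=None):
    """row for TCP at p, tool down, tool x along +-yaw (nearest)"""
    s=s or env.state(); R=q2R(s["eef_rot"]); best=None
    for k in(0,1):
        x=np.array([np.cos(yaw+k*np.pi),np.sin(yaw+k*np.pi),0]);y=np.array([0,0,-1.]);G=Rn.from_matrix(np.c_[x,y,np.cross(x,y)])
        rv=(R.inv()*G).as_rotvec()
        if best is None or np.linalg.norm(rv)<np.linalg.norm(best):best=rv
    return np.r_[R.inv().apply(np.array(p)-s["tcp_pos"])/.04,np.degrees(best)/8].round(3)
def st():
    s=env.state();R=q2R(s["eef_rot"]);M=R.as_matrix();print("t",round(s["time_s"],2),"tcp",np.round(s["tcp_pos"],4),"toolx",M[:,0].round(3),"tooly",M[:,1].round(3),"F",np.round(s["force"],2),"w",round(s["width"],3),"q",np.round(s["joint_pos"],2));return s
E
python3 -c "
from h import *
s=st();print(goal([.479,-.290,.2],-.203))"
```

```text
t 1.5 tcp [ 0.1645 -0.6288  0.2313] toolx [ 0.253 -0.967  0.   ] tooly [ 0. -0. -1.] F [-0.19  0.81  0.01] w 0.998 q [ 1.25  0.63  0.04  1.52 -0.03  1.   -0.02]
[-6.206  0.783  9.75  -0.    -7.964  0.   ]
```

Emit:
arm_command(
  moves=[
    [[-0.62,0.0,0.97,0,-0.8,0,0],[-1.55,0.1,2.4,0,-1.6,0,0],[-2.5,0.2,3.6,0,-2.6,0,0],[-3.4,0.3,4.9,0,-3.6,0,0],[-4.2,0.4,6.1,0,-4.6,0,0],[-5.0,0.6,7.3,0,-5.6,0,0],[-5.8,0.78,8.5,0,-6.6,0,0],[-6.2,0.78,9.75,0,-7.6,0,0]],
  ],
)

```text
time_s: 2.3
tcp_pos: [0.4284, -0.3335, 0.2045]
eef_rot: [-0.702, 0.702, -0.088, 0.087]
force: [0.4, -0.6, -0.9]
width: 1.0
```

```bash
python3 -c "
from h import *
s=st();print(goal([.479,-.290,.2],-.203));print(goal([.479,-.290,.079],-.203))"
```

```text
t 2.3 tcp [ 0.4284 -0.3335  0.2045] toolx [ 0.969 -0.246 -0.001] tooly [-0.001 -0.    -1.   ] F [ 0.38 -0.63 -0.89] w 1.0 q [ 0.79  0.52 -0.26  1.84  0.18  0.8   0.18]
[ 9.590e-01  1.120e-01  1.365e+00  1.000e-03 -3.250e-01 -5.000e-03]
[ 9.610e-01  3.137e+00  1.366e+00  1.000e-03 -3.250e-01 -5.000e-03]
```

Emit:
arm_command(
  moves=[
    [[0.5,0.1,0.7,0,-0.2,0,0],[0.96,0.1,1.37,0,-0.33,0,0],[0.96,0.1,1.37,0,-0.33,0,0],[0.96,0.1,1.37,0,-0.33,0,0]],
  ],
)

```text
time_s: 2.7
tcp_pos: [0.4794, -0.2894, 0.2004]
eef_rot: [-0.703, 0.704, -0.071, 0.071]
force: [-1.6, -1.5, -0.2]
width: 1.0
```

Run:
```python
from h import *
s=st();print(goal([.479,-.290,.079],-.203))
a=vision.camera("top");b=vision.camera("side")
g=np.array([.479,-.29,.098]);e=np.array([-np.sin(-.203),np.cos(-.203),0])*.035
for n,im in(("top",a),("side",b)):
    for P in(g,g+e+[0,0,.02],g-e+[0,0,.02],g+[0,0,-.045]): cv2.circle(im,tuple(int(round(v)) for v in proj(n,P)),1,(0,255,0) ,-1)
    print(n,[(np.round(d["uv"],1).tolist(),round(d["score"],2)) for d in vision.recognise("pan_grip",n)[:2]],proj(n,g))
cv2.imwrite("pics/g.png",np.hstack([cv2.resize(a[180:290,370:470],(400,440),interpolation=2),cv2.resize(b[140:240,270:370],(400,440),interpolation=2)]))
```

```text
t 2.7 tcp [ 0.4794 -0.2894  0.2004] toolx [ 0.98  -0.199 -0.001] tooly [-0.001 -0.    -1.   ] F [-1.6  -1.53 -0.23] w 1.0 q [ 0.67  0.55 -0.27  1.8   0.19  0.82  0.11]
[-3.000e-03  3.036e+00 -1.500e-02  3.000e-03  1.600e-02 -6.000e-03]
top [([421.8, 232.6], 0.85)] [425.39291394 262.96065479]
side [([325.6, 185.4], 0.96)] [343.18751547 178.0231861 ]
```

View pics/g.png

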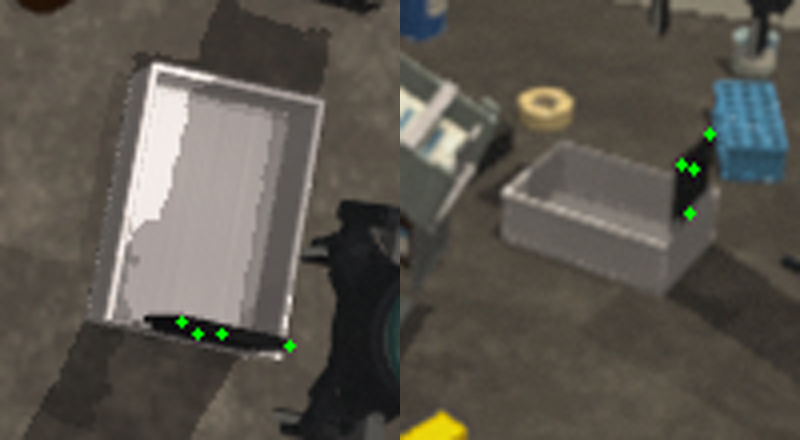

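Run:
```python
from h import *
x=np.array([.98,-.199,0]);y=np.array([.199,.98,0])
for z in(.2,.213,.25):
  for sx in(-.043,.043):
    for sy in(-.011,.011):
      W=np.array([.4794,-.2894,z])+x*sx+y*sy;print(z,sx,sy,((proj("top",W)-[370,180])*4).round(),((proj("side",W)-[270,140])*[4,4.4]+[400,0]).round())
```

```text
0.2 -0.043 -0.011 [295. 411.] [750.  67.]
0.2 -0.043 0.011 [257. 403.] [741.  76.]
0.2 0.043 -0.011 [319. 264.] [664.  44.]
0.2 0.043 0.011 [282. 256.] [654.  53.]
0.213 -0.043 -0.011 [305. 412.] [752.  53.]
0.213 -0.043 0.011 [267. 404.] [742.  62.]
0.213 0.043 -0.011 [329. 264.] [665.  30.]
0.213 0.043 0.011 [291. 255.] [655.  39.]
0.25 -0.043 -0.011 [335. 416.] [756.  11.]
0.25 -0.043 0.011 [295. 408.] [746.  20.]
0.25 0.043 -0.011 [359. 261.] [669. -11.]
0.25 0.043 0.011 [320. 253.] [658.  -2.]
```

Emit:
arm_command(
  moves=[
    [[0,0.9,0,0,0,0,0],[0,1.8,0,0,0,0,0],[0,2.5,0,0,0,0,0],[0,3.0,0,0,0,0,0],[0,3.03,0,0,0,0,0],[0,3.03,0,0,0,0,120],[0,3.03,0,0,0,0,200],[0,3.03,0,0,0,0,255]],
  ],
)

```text
time_s: 3.7
tcp_pos: [0.4785, -0.292, 0.0807]
eef_rot: [-0.703, 0.704, -0.072, 0.073]
force: [-0.2, 0.4, 0.3]
width: 0.517
```

Emit:
arm_command(
  moves=[
    [[0,0,0,0,0,0,255],[0,0,0,0,0,0,255],[0,0,0,0,0,0,255],[0,0,0,0,0,0,255]],
  ],
)

```text
time_s: 4.1
tcp_pos: [0.4794, -0.2925, 0.0815]
eef_rot: [-0.702, 0.704, -0.071, 0.074]
force: [1.5, 0.5, 6.9]
width: 0.112
```

Run:
```python
from h import *
s=st()
```

```text
t 4.1 tcp [ 0.4794 -0.2925  0.0815] toolx [ 0.979 -0.204  0.003] tooly [ 0.003 -0.003 -1.   ] F [1.45 0.54 6.91] w 0.112 q [ 0.63  0.72 -0.21  1.89  0.27  0.56  0.04]
```

Emit:
arm_command(
  moves=[
    [[0,-0.5,0,0,0,0,255],[0,-1.2,0,0,0,0,255],[0,-1.9,0,0,0,0,255],[0,-2.4,0,0,0,0,255],[0,-2.4,0,0,0,0,255],[0,-2.4,0,0,0,0,255]],
  ],
)

```text
time_s: 4.7
tcp_pos: [0.4785, -0.292, 0.177]
eef_rot: [-0.702, 0.704, -0.072, 0.073]
force: [-0.2, 0.1, -1.3]
width: 0.107
```

Run:
```python
from h import *
s=st()
print(goal([.435,-.25,.178],-.15),goal([.43,-.15,.178],-.08),goal([.425,-.046,.178],-.014))
```

```text
t 4.7 tcp [ 0.4785 -0.292   0.177 ] toolx [ 0.979 -0.204  0.002] tooly [ 0.002 -0.003 -1.   ] F [-0.23  0.11 -1.35] w 0.107 q [ 0.67  0.58 -0.26  1.83  0.21  0.76  0.09]
[-1.278 -0.03   0.807  0.018 -0.398  0.015] [-1.911 -0.038  3.228  0.018 -0.9    0.015] [-2.564 -0.045  5.748  0.019 -1.373  0.014]
```

Emit:
arm_command(
  moves=[
    [[-0.6,-0.03,0.4,0,-0.2,0,255],[-1.28,-0.03,0.9,0,-0.4,0,255],[-1.6,-0.03,1.9,0,-0.6,0,255],[-1.9,-0.03,2.9,0,-0.8,0,255],[-2.15,-0.04,3.9,0,-1.0,0,255],[-2.4,-0.04,4.8,0,-1.2,0,255],[-2.56,-0.04,5.5,0,-1.37,0,255],[-2.56,-0.04,5.74,0,-1.37,0,255]],
  ],
)

```text
time_s: 5.5
tcp_pos: [0.4234, -0.043, 0.1766]
eef_rot: [-0.707, 0.708, -0.004, 0.003]
force: [0.4, 0.5, -1.8]
width: 0.111
```

Emit:
arm_command(
  moves=[
    [[0,0,0,0,0,0,255],[0,0,0,0,0,0,255]],
  ],
)

```text
time_s: 5.7
tcp_pos: [0.4227, -0.0436, 0.1758]
eef_rot: [-0.707, 0.708, -0.005, 0.002]
force: [-0.9, 0.1, -2.0]
width: 0.11
```

Run:
```python
from h import *
s=st()
a=vision.camera("top");b=vision.camera("side");cv2.imwrite("pics/a2.png",a);cv2.imwrite("pics/b2.png",b)
cv2.imwrite("pics/l.png",np.hstack([cv2.resize(a[130:280,290:390],(400,600),interpolation=2),cv2.resize(b[130:230,230:330],(400,400),interpolation=2) if 0 else cv2.resize(b[125:245,225:305],(400,600),interpolation=2)]))
```

```text
t 5.7 tcp [ 0.4227 -0.0436  0.1758] toolx [ 1.    -0.009 -0.004] tooly [-0.004 -0.001 -1.   ] F [-0.92  0.12 -2.03] w 0.11 q [ 0.27  0.42 -0.32  2.17  0.24  0.59 -0.23]
```

View pics/l.png

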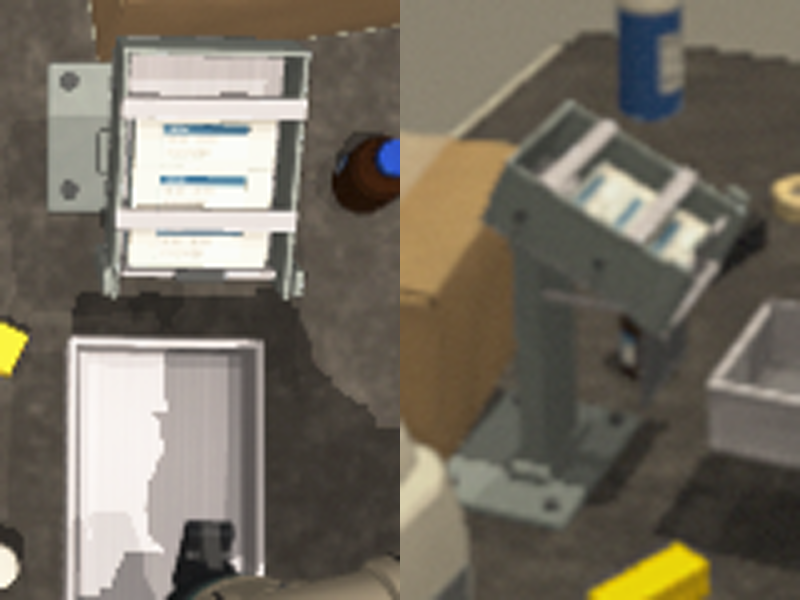

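Run:
```python
from fit import *
T=lambda u,v:np.array([290+u/4,130+v/4]);S=lambda u,v:np.array([225+(u-400)/5,125+v/5])
A=tri(T(68,339),S(711,385));B=tri(T(266,341),S(773,301));print(A,B)
for z in(.141,.144):print(atz("top",T(68,339),z),atz("top",T(266,341),z),atz("top",T(62,600),z))
# chute: lip line in both
print("lip",tri(T(97+10,275),S(667,335)))
# predicted lip pts & gate in this crop
for X in[(0,.048,.165),(0,-.048,.165),(0,.052,.165),(0,-.052,.165),(0,.052,.2),(0,-.052,.2),(-.01,.052,.2),(-.01,-.052,.2)]:
    W=np.array([.6304+X[0]+.014*X[1],-.0485-.014*X[0]+X[1],X[2]]);print(X,((proj("top",W)-[290,130])*4).round(),((proj("side",W)-[225,125])*5+[400,0]).round())
```

```text
(array([0.59418317, 0.01936469, 0.14354493]), np.float64(0.00015478284073803752)) (array([ 0.5944354 , -0.10471725,  0.14050385]), np.float64(0.001458935867755512))
[0.59454274 0.01916419 0.141     ] [ 0.59508327 -0.10441563  0.141     ] [0.43418145 0.02216456 0.141     ]
[0.59420669 0.01942637 0.144     ] [ 0.59474556 -0.10377409  0.144     ] [0.43433768 0.02241753 0.144     ]
lip (array([ 0.63259228, -0.00277019,  0.16063087]), np.float64(0.000863232107196182))
(0, 0.048, 0.165) [104. 276.] [669. 331.]
(0, -0.048, 0.165) [261. 280.] [721. 266.]
(0, 0.052, 0.165) [ 97. 275.] [666. 334.]
(0, -0.052, 0.165) [267. 280.] [723. 264.]
(0, 0.052, 0.2) [104. 267.] [666. 287.]
(0, -0.052, 0.2) [280. 272.] [723. 219.]
(-0.01, 0.052, 0.2) [103. 283.] [681. 290.]
(-0.01, -0.052, 0.2) [280. 288.] [737. 221.]
```

Emit:
arm_command(
  moves=[
    [[0.2,0.04,-0.1,0,0,0,255],[0.4,0.08,-0.22,0,0.03,0,255],[0.6,0.08,-0.22,0,0.06,0,255],[0.75,0.08,-0.22,0,0.06,0,255],[0.85,0.08,-0.22,0,0.06,0,255],[0.85,0.08,-0.22,0,0.06,0,255]],
  ],
)

```text
time_s: 6.4
tcp_pos: [0.4577, -0.0534, 0.1728]
eef_rot: [-0.707, 0.708, -0.008, 0.006]
force: [-1.2, -0.5, -1.8]
width: 0.109
```

Emit:
arm_command(
  moves=[
    [[0.07,0,0,0,0,0,255],[0.14,0,0,0,0,0,255],[0.2,0,0,0,0,0,255],[0.2,0,0,0,0,0,255]],
  ],
)

```text
time_s: 6.8
tcp_pos: [0.4661, -0.0535, 0.1729]
eef_rot: [-0.707, 0.708, -0.007, 0.006]
force: [0.8, -0.4, -1.9]
width: 0.109
```

Emit:
arm_command(
  moves=[
    [[0.07,0,0,0,0,0,255],[0.14,0,0,0,0,0,255],[0.2,0,0,0,0,0,255],[0.2,0,0,0,0,0,255]],
  ],
)

```text
time_s: 7.2
tcp_pos: [0.4746, -0.0536, 0.1729]
eef_rot: [-0.707, 0.708, -0.007, 0.006]
force: [0.2, 0.6, -1.0]
width: 0.105
```

Run:
```python
from h import *
s=st()
```

```text
t 7.2 tcp [ 0.4746 -0.0536  0.1729] toolx [ 1.    -0.019 -0.001] tooly [-0.001 -0.001 -1.   ] F [ 0.2   0.62 -0.95] w 0.105 q [ 0.27  0.49 -0.31  2.04  0.24  0.65 -0.22]
```

Emit:
arm_command(
  moves=[
    [[0.05,0,0,0,0,0,255],[0.1,0,0,0,0,0,255],[0.15,0,0,0,0,0,255],[0.15,0,0,0,0,0,255]],
  ],
)

```text
time_s: 7.6
tcp_pos: [0.4792, -0.0538, 0.1725]
eef_rot: [-0.706, 0.708, -0.008, 0.005]
force: [-4.1, 0.4, -0.7]
width: 0.108
```

Emit:
arm_command(
  moves=[
    [[0.05,0,0,0,0,0,255],[0.1,0,0,0,0,0,255],[0.15,0,0,0,0,0,255],[0.15,0,0,0,0,0,255]],
  ],
)

```text
time_s: 8.0
tcp_pos: [0.4851, -0.0539, 0.1722]
eef_rot: [-0.707, 0.708, -0.008, 0.005]
force: [-4.3, 0.1, -2.2]
width: 0.111
```

Emit:
arm_command(
  moves=[
    [[0.08,0,0,0,0,0,255],[0.16,0,0,0,0,0,255],[0.24,0,0,0,0,0,255],[0.28,0,0,0,0,0,255],[0.28,0,0,0,0,0,255]],
  ],
)

```text
time_s: 8.5
tcp_pos: [0.4961, -0.054, 0.1721]
eef_rot: [-0.707, 0.708, -0.009, 0.004]
force: [-4.3, 1.0, -0.4]
width: 0.111
```

Run:
```python
from h import *
s=st()
```

```text
t 8.5 tcp [ 0.4961 -0.054   0.1721] toolx [ 1.    -0.019 -0.006] tooly [-0.006 -0.001 -1.   ] F [-4.25  1.04 -0.42] w 0.111 q [ 0.27  0.52 -0.31  1.98  0.24  0.68 -0.22]
```

Emit:
arm_command(
  moves=[
    [[0.06,0,0,0,0,0,255],[0.12,0,0,0,0,0,255],[0.18,0,0,0,0,0,255],[0.21,0,0,0,0,0,255],[0.21,0,0,0,0,0,255],[0.21,0,0,0,0,0,255],[0.21,0,0,0,0,0,255],[0.21,0,0,0,0,0,255]],
  ],
)

```text
time_s: 9.3
tcp_pos: [0.5018, -0.0545, 0.1709]
eef_rot: [-0.706, 0.708, -0.011, 0.002]
force: [-6.4, -0.4, -3.5]
width: 0.107
```

Run:
```python
from h import *
s=st()
a=vision.camera("top");b=vision.camera("side")
cv2.imwrite("pics/m.png",np.hstack([cv2.resize(a[130:280,290:390],(400,600),interpolation=2),cv2.resize(b[135:225,240:330],(400,400),interpolation=2) if 0 else cv2.resize(b[135:240,240:310],(400,600),interpolation=2)]))
```

```text
t 9.3 tcp [ 0.5018 -0.0545  0.1709] toolx [ 1.    -0.019 -0.012] tooly [-0.012 -0.002 -1.   ] F [-6.41 -0.45 -3.53] w 0.107 q [ 0.26  0.53 -0.31  1.96  0.24  0.7  -0.21]
```

View pics/m.png

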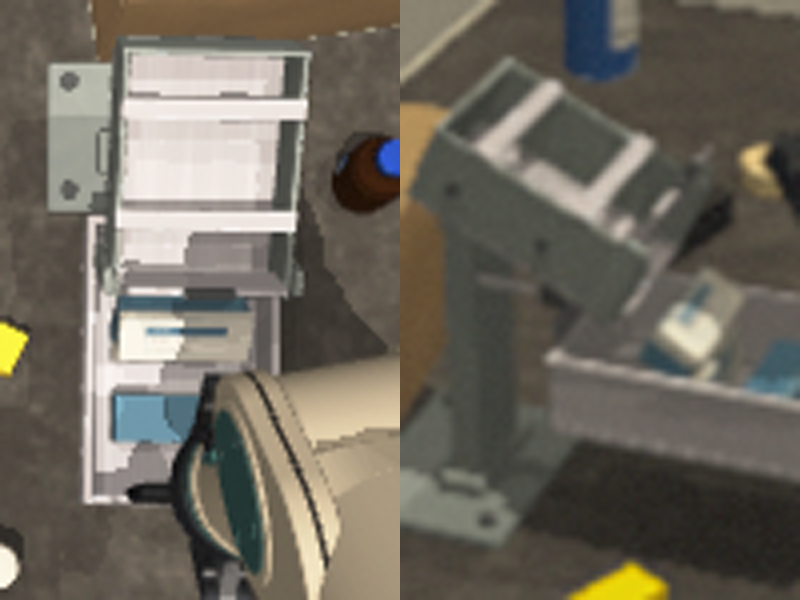

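Emit:
arm_command(
  moves=[
    [[-0.05,0,0,0,0,0,255],[-0.15,0,0,0,0,0,255],[-0.3,0,0,0,0,0,255],[-0.5,0,0,0,0,0,255],[-0.7,0,0,0,0,0,255],[-0.9,0,0,0,0,0,255],[-1.1,0,0,0,0,0,255],[-1.3,0,0,0,0,0,255]],
  ],
)

```text
time_s: 10.2
tcp_pos: [0.4505, -0.0535, 0.172]
eef_rot: [-0.706, 0.708, -0.01, 0.004]
force: [0.2, -0.0, -2.4]
width: 0.107
```

Emit:
arm_command(
  moves=[
    [[-0.2,0,0,0,0,0,255],[-0.4,0,0,0,0,0,255],[-0.5,0,0,0,0,0,255],[-0.55,0,0,0,0,0,255],[-0.55,0,0,0,0,0,255]],
  ],
)

```text
time_s: 10.7
tcp_pos: [0.4285, -0.0531, 0.1723]
eef_rot: [-0.706, 0.708, -0.01, 0.004]
force: [0.3, 0.1, -3.5]
width: 0.109
```

Run:
```python
from h import *
s=st()
a=vision.camera("top");b=vision.camera("side")
cv2.imwrite("pics/n.png",np.hstack([cv2.resize(a[180:280,290:370],(400,500),interpolation=2),cv2.resize(b[150:250,270:350],(400,500),interpolation=2)]))
for p,y in[([.425,.05,.18],.03),([.43,.16,.18],.09),([.432,.26,.18],.15)]:print(goal(p,y))
```

```text
t 10.7 tcp [ 0.4285 -0.0531  0.1723] toolx [ 1.    -0.019 -0.009] tooly [-0.009 -0.002 -1.   ] F [ 0.27  0.08 -3.48] w 0.109 q [ 0.29  0.44 -0.32  2.15  0.24  0.6  -0.22]
[-0.151 -0.196  2.573  0.012 -0.35  -0.058]
[-0.078 -0.202  5.325  0.01  -0.78  -0.058]
[-0.075 -0.207  7.825  0.009 -1.209 -0.058]
```

View pics/n.png

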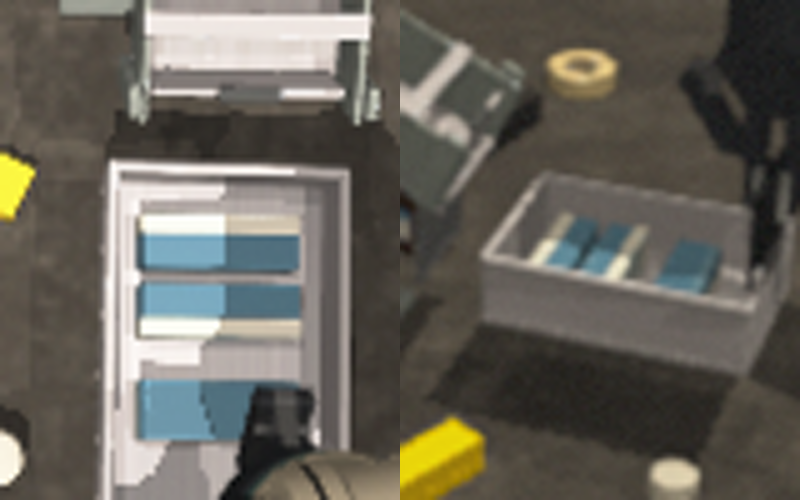

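All three cartons lie flat in the held pan (crop about (220,240), (220,310) and (200,410)). Next I swing the pan to the plate.

Emit:
arm_command(
  moves=[
    [[0,-0.1,0.1,0,0,-0.03,255],[-0.05,-0.2,0.35,0,-0.05,-0.06,255],[-0.1,-0.2,0.8,0,-0.1,-0.06,255],[-0.12,-0.2,1.4,0,-0.2,-0.06,255],[-0.13,-0.2,2.0,0,-0.28,-0.06,255],[-0.13,-0.2,2.6,0,-0.37,-0.06,255],[-0.12,-0.2,3.2,0,-0.46,-0.06,255],[-0.1,-0.2,3.8,0,-0.55,-0.06,255]],
  ],
)

```text
time_s: 11.6
tcp_pos: [0.4276, 0.1011, 0.1804]
eef_rot: [-0.706, 0.707, 0.021, -0.021]
force: [-0.5, -0.4, -3.0]
width: 0.109
```

Run:
```python
from h import *
s=st()
for p,y in[([.43,.16,.18],.09),([.432,.26,.18],.15)]:print(goal(p,y))
```

```text
t 11.6 tcp [0.4276 0.1011 0.1804] toolx [0.998 0.06  0.001] tooly [ 0.001 -0.001 -1.   ] F [-0.52 -0.41 -2.97] w 0.109 q [-0.05  0.43 -0.34  2.13  0.25  0.62 -0.5 ]
[ 0.147  0.01   1.467  0.007 -0.217  0.006]
[ 0.346  0.007  3.959  0.007 -0.646  0.006]
```

Emit:
arm_command(
  moves=[
    [[0.05,0,0.55,0,-0.1,0,255],[0.1,0,1.15,0,-0.18,0,255],[0.16,0,1.75,0,-0.28,0,255],[0.22,0,2.35,0,-0.38,0,255],[0.28,0,2.9,0,-0.48,0,255],[0.32,0,3.4,0,-0.56,0,255],[0.34,0,3.75,0,-0.62,0,255],[0.35,0,3.95,0,-0.65,0,255]],
  ],
)

```text
time_s: 12.4
tcp_pos: [0.4316, 0.2616, 0.1805]
eef_rot: [-0.705, 0.705, 0.054, -0.054]
force: [-0.1, -0.3, -2.7]
width: 0.109
```

Emit:
arm_command(
  moves=[
    [[0,0,0,0,0,0,255],[0,0,0,0,0,0,255]],
  ],
)

```text
time_s: 12.6
tcp_pos: [0.4313, 0.261, 0.1805]
eef_rot: [-0.705, 0.705, 0.054, -0.054]
force: [-0.2, 0.4, -3.1]
width: 0.108
```

Run:
```python
from h import *
s=st()
a=vision.camera("top");b=vision.camera("side");cv2.imwrite("pics/a4.png",a);cv2.imwrite("pics/b4.png",b)
cv2.imwrite("pics/p.png",np.hstack([cv2.resize(a[180:300,160:260],(400,480),interpolation=2),cv2.resize(b[210:330,230:330],(400,480),interpolation=2)]))
```

```text
t 12.6 tcp [0.4313 0.261  0.1805] toolx [0.988 0.152 0.   ] tooly [ 0.001 -0.001 -1.   ] F [-0.17  0.38 -3.07] w 0.108 q [-0.35  0.51 -0.35  1.97  0.27  0.71 -0.72]
```

View pics/p.png

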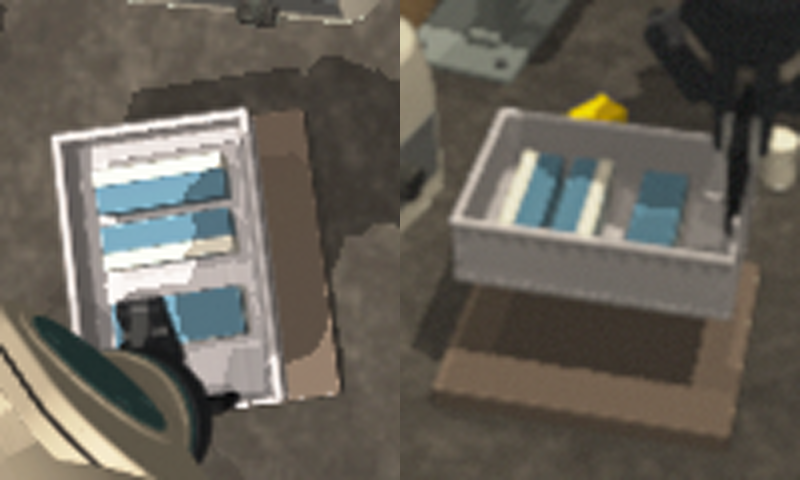

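Run:
```python
from fit import *
T=lambda u,v:np.array([160+u/4,180+v/4]);S=lambda u,v:np.array([230+(u-400)/4,210+v/4])
f=lambda x,y:(lambda p:(x,y,p[3]+p[4]*x))
P=[f(.09,.059),f(.09,-.059),f(-.09,-.059),f(-.09,.059)]
o=[("top",T(*u),P[i]) for i,u in((0,(54,134)),(1,(248,108)),(2,(285,404)))]+[("side",S(*u),P[i]) for i,u in((0,(454,221)),(1,(504,110)),(3,(739,262)))]
print(fit(o,[.51,.27,.15,.149,0]))
Q=[(.1,.0825,.018),(.1,-.0825,.018),(-.1,-.0825,.018),(-.1,.0825,.018)]
o=[("top",T(302,110),Q[1]),("top",T(341,395),Q[2]),("side",S(434,388),Q[0]),("side",S(732,436),Q[3]),("side",S(758,268),Q[2])]
print("plate",fit(o,[.516,.273,.15]))
s=st();print(goal([.432,.260,.1],.15))
```

```text
(array([0.51114335, 0.27554015, 0.15559875, 0.14628267, 0.00190036]), [[0.5, 0.5], [-0.4, 0.4], [-0.3, -0.6], [0.2, -0.2], [-0.0, -0.0], [-0.4, -0.0]])
plate (array([0.51548587, 0.27591033, 0.15609889]), [[-0.3, -0.4], [-0.6, -0.2], [0.0, -0.3], [0.0, 0.2], [1.3, -1.2]])
t 12.7 tcp [0.4316 0.2603 0.1804] toolx [0.989 0.151 0.   ] tooly [ 0.001 -0.001 -1.   ] F [-0.44 -0.11 -3.84] w 0.104 q [-0.35  0.51 -0.35  1.97  0.27  0.71 -0.72]
[ 0.008  2.011 -0.007  0.009  0.011  0.003]
```

Emit:
arm_command(
  moves=[
    [[0.05,0.3,0,0,0,0,255],[0.1,0.7,0,0,0,0,255],[0.1,1.1,0,0,0,0,255],[0.1,1.45,0,0,0,0,255],[0.1,1.7,0,0,0,0,255],[0.1,1.82,0,0,0,0,255],[0.1,1.82,0,0,0,0,255]],
  ],
)

```text
time_s: 13.4
tcp_pos: [0.4353, 0.2604, 0.1069]
eef_rot: [-0.704, 0.706, 0.053, -0.054]
force: [1.0, -0.2, -2.8]
width: 0.109
```

Emit:
arm_command(
  moves=[
    [[0,0.04,0,0,0,0,255],[0,0.08,0,0,0,0,255],[0,0.1,0,0,0,0,255],[0,0.1,0,0,0,0,255]],
  ],
)

```text
time_s: 13.8
tcp_pos: [0.4354, 0.2604, 0.1031]
eef_rot: [-0.704, 0.706, 0.053, -0.053]
force: [-0.2, -0.3, -4.0]
width: 0.11
```

Emit:
arm_command(
  moves=[
    [[0,0.04,0,0,0,0,255],[0,0.07,0,0,0,0,255],[0,0.07,0,0,0,0,255]],
  ],
)

```text
time_s: 14.1
tcp_pos: [0.4354, 0.2605, 0.1003]
eef_rot: [-0.705, 0.706, 0.053, -0.053]
force: [-1.1, -0.2, -0.5]
width: 0.105
```

Emit:
arm_command(
  moves=[
    [[0,0.03,0,0,0,0,255],[0,0.05,0,0,0,0,255],[0,0.05,0,0,0,0,255]],
  ],
)

```text
time_s: 14.4
tcp_pos: [0.4352, 0.2605, 0.0997]
eef_rot: [-0.704, 0.706, 0.054, -0.053]
force: [-3.9, -3.2, 12.3]
width: 0.107
```

Emit:
arm_command(
  moves=[
    [[0,-0.02,0,0,0,0,200],[0,-0.02,0,0,0,0,150],[0,-0.02,0,0,0,0,100],[0,-0.02,0,0,0,0,100],[0,-0.02,0,0,0,0,100],[0,-0.02,0,0,0,0,100]],
  ],
)

```text
time_s: 15.0
tcp_pos: [0.4352, 0.2605, 0.1003]
eef_rot: [-0.704, 0.706, 0.054, -0.053]
force: [-0.1, -0.1, 1.2]
width: 0.61
```

Emit:
arm_command(
  moves=[
    [[0,-0.3,0,0,0,0,100],[0,-0.8,0,0,0,0,100],[0,-1.5,0,0,0,0,100],[0,-2.4,0,0,0,0,100],[0,-3.2,0,0,0,0,100],[0,-3.5,0,0,0,0,100],[0,-3.5,0,0,0,0,100]],
  ],
)

```text
time_s: 15.7
tcp_pos: [0.4361, 0.2614, 0.2424]
eef_rot: [-0.705, 0.705, 0.055, -0.052]
force: [0.2, 0.3, -0.0]
width: 0.61
```

Run:
```python
from h import *
s=st()
a=vision.camera("top");b=vision.camera("side")
cv2.imwrite("pics/z.png",np.hstack([cv2.resize(a[180:300,160:260],(400,480),interpolation=2),cv2.resize(b[210:330,230:330],(400,480),interpolation=2)]))
```

```text
t 15.7 tcp [0.4361 0.2614 0.2424] toolx [0.989 0.151 0.004] tooly [ 0.004  0.    -1.   ] F [ 0.24  0.29 -0.03] w 0.61 q [-0.32  0.43 -0.39  1.89  0.22  0.86 -0.67]
```

View pics/z.png

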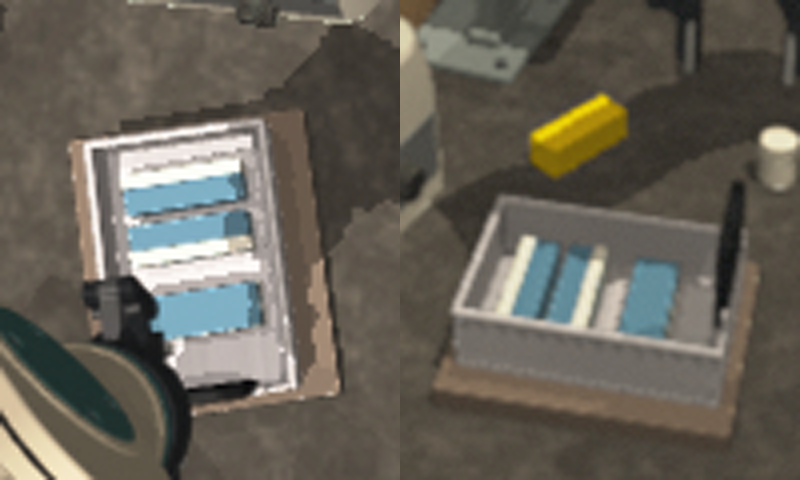

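The pan stands centred and flat on the plate (rim corners about (90,145), (262,120) and (295,388) in the top crop). All three cartons are in it, the gripper is clear, and the jar is where it was.

```bash
python3 -c "
from h import *
print(env.finish_job())"
```

```text
the job is handed in; nothing more can be done
None
```

The pan, with all three cartons in it, now stands in the middle of the support plate. The gripper has let go and is clear above it. I handed the job in at about 16 s of the 53 s allowed. No verdict was reported.

- **Release:** I gripped the pan by its plate and held it under the lip. The paddle was first touched about 18 mm behind the lip. I pushed it in about 25 mm; the highest force read was about 6.5 N. After the push the picture showed the chute empty, and once I had backed out, all three cartons lay flat in the pan.
- **Placing:** Just before I lowered the pan, the camera fit put it about 4 mm from the plate's centre and level, and I corrected that 4 mm. Setting down peaked at about 12 N. The last pictures show the pan flat and central with the cartons inside, and the wrist force near 0 N. I checked the final position only by eye, without a new fit.
- **Disagreements:** The lip's sideways position differed by about 5 mm between my estimates, so I aimed between them; the chute leaves about 14 mm of room there. The gripper also appeared 3–7 mm off its predicted place in the picture before the grasp. Neither caused a problem.
- **Bystanders:** The jar looked unmoved in the last pictures. I did not check the two bottles again at the end, but the arm and pan never came near them.

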